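# Empty the tilting scrap bin

## Robot

A 6-joint arm with a two-finger parallel gripper is mounted at the origin on the work surface. World frame = base frame: x ahead of the robot, y to its left, z up, the work surface at z = 0. Lengths are in m, angles in degrees, forces in N, time in s.
With the tool pointing down it reaches from about 0.275 to 0.75 m from the base axis. Payload 10.2 kg.
Tool frame: the origin (TCP) lies at the very end of the fingers, on their centre line; the grasp point (between the pads) lies 19 mm behind it; z points along the fingers, y is the line along which they close (so a half turn about z gives the same grasp; the last joint's range is limited). The gripper opens to 85 mm and grips with 20 to 120 N. Pads are 22 mm wide; open, the fingers measure 114 mm over their backs; the gripper's body (76 mm by 85 mm) begins 54 mm behind the grasp point. The pads swing forward as they close: fully open they stand 13 mm farther back than shut.
Start: joints at [58.419, 17.928, 85.812, -0, 76.261, -12.8], TCP at [0.169, 0.497, 0.231] pointing down, gripper open.
Joint ranges: [-168.41, 168.41], [-55.51, 124.54], [10.69, 146.95], [-70.63, 250.63], [1, 178], [-165.06, 165.06]. Speed limits (degrees/s): [136.94, 136.94, 172.46, 180, 180, 180].

## Interface

Orientations are given as [roll, pitch, yaw] about the fixed x, y, z axes, in that order (R = Rz(yaw) Ry(pitch) Rx(roll)).
In Python, from workcell import env, eyes, boxes_of gives the robot as it stands.
- The arm moves only by the tool send_rows, never from a script. Its arguments are lists of equal length, an entry for each row: "dp": the shift along the tool's x, y, z in mm, a list of three; "twist": the turn, a rotation vector about the tool's x, y, z in degrees, a list of three. A call has 1 to 5 rows; each row shifts and turns the commanded pose from where the row before left it, along the tool's axes as they then stand; what a row does not reach is not made up. A row lasts 1/12 s, in which the tool goes at most 41.7 mm and 7.16 degrees, less where a joint would pass 70% of its speed; a pose out of reach is approached as far as the arm can. A call is refused whole if a number of a shift passes 41.7 or a number of a turn 7.16, either way. A call with a gripper value outside its range is refused whole. "fingers" is the closure, from 0 (fully open) to 1 (shut), set as the call begins (left out, the last holds). The fingers move at their own pace and stop on an object; the grip force is fixed at half the most. Time passes only in rows, so rows that do not move let the fingers close. It gives the time, the measured TCP pose, the force, the opening and the grip force at its end, in the units of the state.
- env.sense(): the state, without advancing time (a new reading comes with each control period).
- eyes.read_camera(name): name is "side" or "top" or "wrist"; returns the picture (400x640x3 uint8, red, green, blue); there is no depth.
- eyes.camera_info(name): a dict with "fx", "fy", "cx", "cy" (pixels), "pose" (4x4, takes a point from camera to world coordinates). Camera axes: x right, y down, z forward; pixel columns grow to the right and rows downward; lengths in m; the calibration is good to about 2 mm. A picture is of the moment at which its call begins: read the wrist's pose just before it. camera_info takes no time and is no camera call; for the wrist camera it gives the pose at the moment of the call.
- env.close_job(): hands the job in; it is judged then, once.
Trained networks look in the newest picture that a camera, given by its name, has taken for a name from the list of things; names that differ only in an ending like _2 or _b are one class to them, and where a whole thing is asked for, a point or a joint stands for the part that bears it (a point fixed in the world has none). Each returns a list of dicts, best first, with "p" (0 to 1); they miss things now and then, are a little off and sometimes report something else, mostly with a low value. They report only what shows in the picture. A call takes as long as a camera call.
- boxes_of(target, camera): "bbox" ([centre column, centre row, width, height] in pixels, round what is visible of it).
The state is a dict: "t": time; "q": joint angles; "qd": joint speeds; "effort": joint torques, N m; "tcp_pos": TCP position; "orientation": TCP orientation; "ft_force": force on the tool from outside, world axes, zero at the start; "ft_torque": the same for the moment, N m; "gripper_width": opening from 0.0 (shut) to 1.0 (fully open); "grasp_force": force on a finger pad.
Only numpy, scipy, OpenCV 4.12 (cv2) and the standard library are available. Lean on these libraries where they do the work, as an engineer would, in place of code of your own. Each camera call takes 0.05 s, during which the arm holds its last target. There are 200 camera calls.

## Task

Empty the little wooden tilting bin: push it with the fingertips right over towards the green tray until it lies on its stop and all three metal offcuts have dropped out into the tray, then push it back so that it stands fully upright again (its heel board sticks up to be pushed). Only push the bin, without squeezing or ramming it; do not touch or lift the offcuts, and leave the lubricator, slide valve, shovel and pipe bend where they are.

Things in the scene. Friction and masses are not known exactly. Their poses are not given: they have to be found in the camera images.
- stand: Fixed wooden stand with bin and tray, new place and heading each time. Origin on the desk below the pivot pin; +x points from bin to tray (the way the bin tips), y along the pin, z up. Base board x -113 to +187 mm, 142 mm wide. Two dark cheeks (x +-22, |y| 45 to 53 mm) rise to 113 mm. A heel-rest post (x -84 to -66, y +-25 mm) rises to 101 mm under the heel board.
- bin (a joint): Tilt of the bin about the pivot: 0 = upright, heel board on its post; grows as it tips to the tray; 1.75 rad = on its stop. No spring, light damping, top-heavy, balanced at about 0.87 rad, loaded or empty: pushed past about 0.95 it falls right over by itself; pushed back below about 0.8 it falls back upright, in about a second. A few newtons are enough; it is 0.28 kg.
- pivot (a point): Middle of the pivot pin, 95 mm above the desk; the bin's frame has its origin here and, upright, the stand's axes. In that frame the light wood bin is 80 mm wide (y); floor and heel board are one plank, x -112 to +15, z 6 to 13 mm; back board x -61 to -55, z 13 to 88 mm; side walls to z 53 mm; flared pouring lip from x 12, z 10 to x 40, z 50 mm.
- bin_rim (a point): Middle of the red-painted upper outer edge of the back board, bin frame x -61, z 88 mm (upright: 183 mm above the desk); turns with the bin. Pushing the back board just below it towards the tray tips the bin.
- bin_heel (a point): Middle of the red end of the heel board's upper (inner) face, bin frame x -112, z 13 mm; turns with the bin. Upright it is the rearmost point, 108 mm above the desk. Tipped, the back board lies on top nearly level and the 51 mm heel board stands up from it, end at stand x +33 mm, 203 mm up; its inner face then looks to the tray and can be pushed back from there.
- tray_in (a point): Centre of the floor of the green tray fixed to the stand, 105.5 mm from the pivot in the stand's +x, 12 mm above the desk, axes as the stand's. Inside 151 x 130 mm; walls 4 mm thick, their tops 38 mm above the tray floor.
- brass_offcut: Brass round-bar end, 16 mm diameter, 18 mm long, starts standing in the bin. Origin at the centre of its underside.
- steel_offcut: Dark steel flat-bar end, 22 x 12 x 10 mm, starts lying in the bin. Origin at the centre of its underside.
- copper_offcut: Copper bar end, 14 x 14 x 16 mm, starts standing in the bin. Origin at the centre of its underside.
- lubricator: Bystander: brass displacement lubricator, 36 mm foot, knurled knob on top, 82 mm high, loose. Origin under its centre.
- slide_valve: Bystander: brass slide valve, 50 x 36 mm, 32 mm high, a rod reaching 68 mm out along its +x, loose. Origin under its centre.
- shovel: Bystander: black iron stoking shovel lying flat, about 200 mm long along its x (blade to +x), 45 mm wide, 14 mm high, loose. Origin on the desk near its middle.
- pipe_bend: Bystander: copper pipe bend lying flat, 12 mm pipe, about 100 x 100 mm, loose. Origin on the desk near its middle.

How it is judged (in metres and radians):
On the way:
1. the bin lies tipped on its stop and all three offcuts are in the tray (value of joint bin above 1.6 rad and x of brass_offcut in the frame of tray_in between -0.077 and 0.077 m and y of brass_offcut in the frame of tray_in between -0.066 and 0.066 m and z of each of brass_offcut, steel_offcut, copper_offcut in the frame of tray_in below 0.035 m and x of steel_offcut in the frame of tray_in between -0.077 and 0.077 m and y of steel_offcut in the frame of tray_in between -0.066 and 0.066 m and x of copper_offcut in the frame of tray_in between -0.077 and 0.077 m and y of copper_offcut in the frame of tray_in between -0.066 and 0.066 m), for 0.2 s.
At the end, for the whole second after the job is handed in: the bin stands upright and still (tilt under 0.06 rad), all three offcuts lie at rest inside the tray, and the bystanders are within 20 mm of where they were (value of joint bin below 0.06 rad and velocity of joint bin below 0.1 rad/s and x of brass_offcut in the frame of tray_in between -0.077 and 0.077 m and y of brass_offcut in the frame of tray_in between -0.066 and 0.066 m and z of each of brass_offcut, steel_offcut, copper_offcut in the frame of tray_in below 0.035 m and x of steel_offcut in the frame of tray_in between -0.077 and 0.077 m and y of steel_offcut in the frame of tray_in between -0.066 and 0.066 m and x of copper_offcut in the frame of tray_in between -0.077 and 0.077 m and y of copper_offcut in the frame of tray_in between -0.066 and 0.066 m and linear speed of each of brass_offcut, steel_offcut, copper_offcut below 0.05 m/s and distance of each of lubricator, slide_valve, shovel, pipe_bend from where it was at the start of the episode below 0.02 m); the robot touches nothing.
It fails at once if an offcut was touched by the fingers (contact force between the fingers and brass_offcut above 0.5 N or contact force between the fingers and steel_offcut above 0.5 N or contact force between the fingers and copper_offcut above 0.5 N).
It fails at once if an offcut was lifted above the bin (height (world z) of any of brass_offcut, steel_offcut, copper_offcut above 0.22 m).
It fails at once if the bin was squeezed or rammed (over 30 N) (contact force between the fingers and stand above 30 N).
It fails at once if a bystander was shifted by more than 20 mm or lifted (distance of any of lubricator, slide_valve, shovel, pipe_bend from where it was at the start of the episode above 0.02 m).
It also fails if it takes over 58 s, if anything falls off the work surface, if the arm or the gripper's body presses on something with over 40 N, if the wrist force passes 120 N, or if a joint passes its speed limit or range.

## Working session

There is one attempt and no reset: what is moved stays moved. The work goes in short steps, Python scripts to look and compute and a tool call to move; the robot and the scene stay as the last step left them, time stands still between calls to the robot, and variables do not carry over. Pictures are saved under pics/ and viewed, at most 10 in all, crops included, and the job is handed in when it is done.

Besides the shell and the picture viewer there is one more tool, called after "Call:" in YAML: its name, and indented under it one key for each argument. send_rows: Moves the arm, as the interface text tells. Its arguments: {"type":"object","properties":{"dp":{"type":"array","items":{"type":"array","items":{"type":"number"}}},"twist":{"type":"array","items":{"type":"array","items":{"type":"number"}}},"fingers":{"type":"number"}},"required":["dp","twist"]}

```bash
mkdir -p pics; ls; python3 - <<'E'
from workcell import env, eyes, boxes_of
import cv2
print(env.sense())
for c in("top","side"):
    im=eyes.read_camera(c); cv2.imwrite(f"pics/{c}1.png",im[:,:,::-1])
    i=eyes.camera_info(c); print(c,i)
    for n in("stand","bin","bin_rim","bin_heel","tray_in","lubricator","slide_valve","shovel","pipe_bend"):
        try: print(n,[(b["bbox"],round(b["p"],2)) for b in boxes_of(n,c)[:2]])
        except Exception as e: print(n,e)
E
```

```text
pics
{'t': 0.0, 'q': array([ 5.84207117e+01,  1.79599533e+01,  8.58534951e+01, -8.21653383e-04,
        7.62608736e+01, -1.27995719e+01]), 'qd': array([-0.10143636, -0.01388147, -0.00548131, -0.08442417, -0.10853566,
        0.03181218]), 'effort': array([-2.97475572e-04, -4.12254453e+01, -2.59744942e+01, -1.82429776e-04,
        4.06788124e-03,  1.65945636e-05]), 'tcp_pos': array([0.16888937, 0.49682449, 0.23073391]), 'orientation': array([-1.79927348e+02, -1.56873321e-02,  1.61220469e+02]), 'ft_force': array([0.68506293, 0.84117324, 0.39022576]), 'ft_torque': array([ 0.01118952, -0.00180226, -0.00801095]), 'grasp_force': 0.0, 'gripper_width': 0.9957936879855903}
top {'fx': 519.4085797555493, 'fy': 519.4085797555493, 'cx': 322.5980713646715, 'cy': 197.1170550912821, 'pose': array([[ 9.60586121e-03, -9.82804281e-01,  1.84400304e-01,
         3.55028170e-01],
       [-9.99953820e-01, -9.49512612e-03,  1.48354964e-03,
        -4.12812230e-03],
       [ 2.92865203e-04, -1.84406039e-01, -9.82850104e-01,
         1.34980113e+00],
       [ 0.00000000e+00,  0.00000000e+00,  0.00000000e+00,

[... 620 characters left out ...]
12103,  0.33631681,  0.28630173],
       [-0.41009238, -0.49287851,  0.76739495, -0.6358135 ],
       [-0.01466737, -0.8377284 , -0.54589009,  0.58913015],
       [ 0.        ,  0.        ,  0.        ,  1.        ]])}
stand [([272.8, 217.3, 143.7, 101.0], 0.79)]
bin [([304.9, 194.8, 77.7, 58.7], 0.89), ([274.7, 216.9, 136.8, 94.5], 0.74)]
bin_rim [([303.1, 195.6, 76.9, 52.4], 0.62)]
bin_heel [([302.2, 192.2, 78.1, 51.7], 0.61), ([302.1, 196.0, 7.7, 7.2], 0.19)]
tray_in [([273.0, 217.0, 137.7, 95.7], 0.86)]
lubricator [([439.8, 341.0, 40.2, 48.4], 0.81)]
slide_valve [([345.7, 353.6, 49.8, 39.2], 0.82)]
shovel [([246.7, 187.1, 68.6, 28.3], 0.95)]
pipe_bend [([316.9, 168.1, 21.7, 28.1], 0.75)]
```

```bash
python3 - <<'E'
import cv2
a=cv2.imread("pics/top1.png")[150:350,180:480];b=cv2.imread("pics/side1.png")[130:290,180:420]
cv2.imwrite("pics/c1.png",cv2.resize(a,None,fx=2.6,fy=2.6,interpolation=cv2.INTER_CUBIC))
cv2.imwrite("pics/c2.png",cv2.resize(b,None,fx=3.3,fy=3.3,interpolation=cv2.INTER_CUBIC))
E
```

```text
(no output)
```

View pics/c1.png

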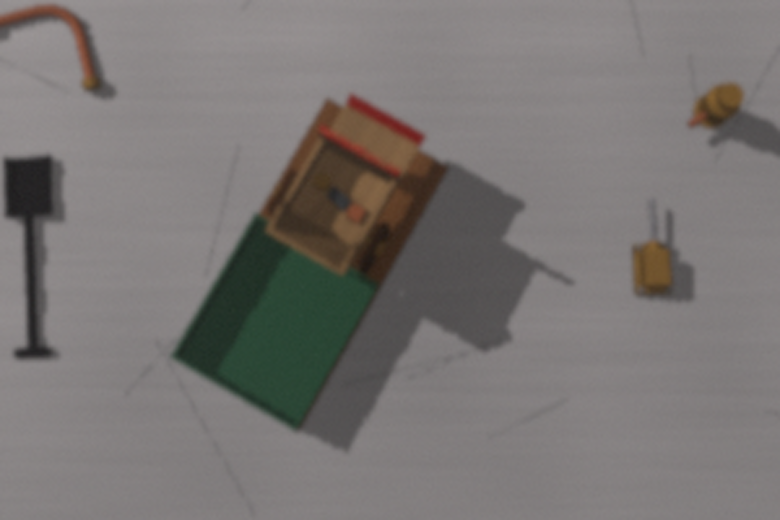

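View pics/c2.png

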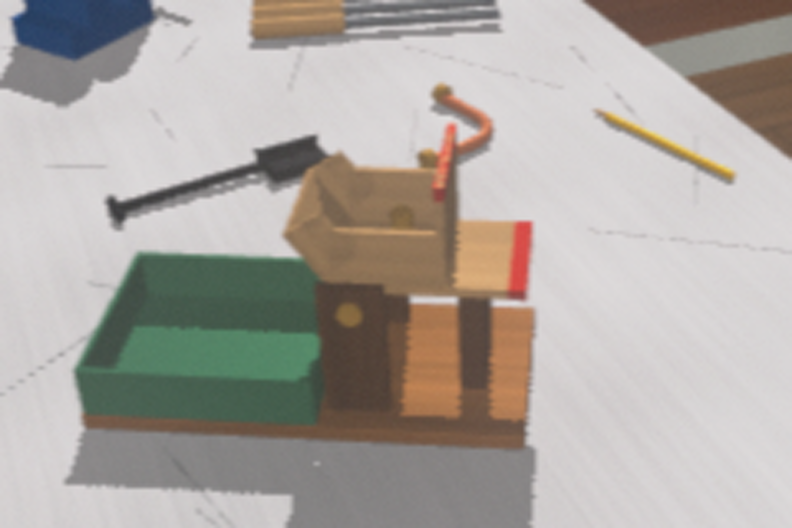

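```bash
cat > h.py <<'E'
from workcell import env, eyes, boxes_of
import numpy as np, cv2
from scipy.optimize import least_squares
def proj(c,P):
    i=eyes.camera_info(c) if isinstance(c,str) else c; T=np.linalg.inv(i["pose"]); p=P@T[:3,:3].T+T[:3,3]
    return np.c_[i["fx"]*p[:,0]/p[:,2]+i["cx"],i["fy"]*p[:,1]/p[:,2]+i["cy"]]
def st(s,P):
    c,n=np.cos(s[2]),np.sin(s[2]); P=np.asarray(P,float)/1000
    return np.c_[s[0]+c*P[:,0]-n*P[:,1], s[1]+n*P[:,0]+c*P[:,1], P[:,2]]
E
python3 - <<'E'
from h import *
tp=[((175,357),(185,-69,50)),((300,430),(185,69,50)),((350,95),(-112,-40,108)),((425,138),(-112,40,108)),((320,130),(-61,-40,183)),((398,175),(-61,40,183))]
sd=[((452,125),(-61,-40,183)),((440,198),(-61,40,183)),((531,222),(-112,-40,108)),((78,370),(185,69,50)),((137,255),(185,-69,50)),((526,298),(-112,40,101))]
L=[("top",np.array([a for a,_ in tp])/2.6+[180,150],[b for _,b in tp]),("side",np.array([a for a,_ in sd])/3.3+[180,130],[b for _,b in sd])]
f=lambda s:np.concatenate([(proj(c,st(s,P))-u).ravel() for c,u,P in L])
r=least_squares(f,[.4,.03,2.6]);print(r.x,np.degrees(r.x[2]),r.fun.round(1))
for c,u,P in L:
    r1=least_squares(lambda s:(proj(c,st(s,P))-u).ravel(),r.x);print(c,r1.x)
np.save("s.npy",r.x)
print(st(r.x,[(-61,0,183),(-112,0,108),(33,0,203),(105,0,12)]).round(4))
E
```

```text
[0.49794841 0.03477376 2.63734224] 151.10857951144908 [-1.4  0.6 -1.   0.7  0.7 -0.5  0.5 -1.2  0.8 -1.7  1.4 -1.9  0.5 -0.1
  0.3 -2.7 -0.2  0.2 -2.8  1.  -1.3 -0.5 -0.4  1. ]
top [0.49638563 0.03528391 2.64233027]
side [0.49911429 0.03422626 2.62980175]
[[ 0.5514  0.0053  0.183 ]
 [ 0.596  -0.0193  0.108 ]
 [ 0.4691  0.0507  0.203 ]
 [ 0.406   0.0855  0.012 ]]
```

Call:
send_rows:
  dp:
    - [0,0,-20]
    - [0,0,-20]
    - [0,0,0]
  twist:
    - [0,0,5]
    - [0,0,5]
    - [0,0,0]
  fingers: 1

```text
t: 1.25
tcp_pos: [0.1696, 0.498, 0.2749]
orientation: [179.7, 0.0, 151.0]
ft_force: [0.4, 0.0, 1.0]
gripper_width: 0.606
grasp_force: 0.0
```

```bash
cat >> h.py <<'E'
def where(s=None):
    s=np.load("s.npy") if s is None else s; e=env.sense(); p=e["tcp_pos"]; c,n=np.cos(s[2]),np.sin(s[2]); d=p[:2]-s[:2]
    print("t",round(e["t"],2),"stand xy mm",(np.array([c*d[0]+n*d[1],-n*d[0]+c*d[1]])*1000).round(1),"z",round(p[2]*1000,1),"rpy",e["orientation"].round(2),"F",e["ft_force"].round(1),"w",round(e["gripper_width"],2))
E
python3 -c "
from h import *
where()"
```

```text
t 1.25 stand xy mm [ 511.3 -247. ] z 274.9 rpy [1.7965e+02 1.0000e-02 1.5099e+02] F [0.4 0.  1. ] w 0.61
```

Call:
send_rows:
  dp:
    - [-36,-15,0]
    - [-36,-15,0]
    - [-36,-15,0]
    - [-36,-15,0]
    - [-36,-15,0]
  twist:
    - [0,0,0]
    - [0,0,0]
    - [0,0,0]
    - [0,0,0]
    - [0,0,0]

```text
t: 1.67
tcp_pos: [0.2913, 0.3431, 0.271]
orientation: [-180.0, -0.0, 151.3]
ft_force: [0.3, 0.5, 0.2]
gripper_width: 0.002
grasp_force: 0.0
```

Call:
send_rows:
  dp:
    - [-36,-15,0]
    - [-36,-15,0]
    - [-36,-15,0]
    - [-36,-15,0]
    - [-36,-15,0]
  twist:
    - [0,0,0]
    - [0,0,0]
    - [0,0,0]
    - [0,0,0]
    - [0,0,0]

```text
t: 2.08
tcp_pos: [0.4131, 0.1905, 0.2711]
orientation: [180.0, 0.0, 151.3]
ft_force: [0.4, 1.8, 0.0]
gripper_width: 0.0
grasp_force: 0.0
```

Call:
send_rows:
  dp:
    - [-36,-15,0]
    - [-36,-15,0]
    - [-36,-15,0]
    - [-36,-15,0]
    - [-36,-15,0]
  twist:
    - [0,0,0]
    - [0,0,0]
    - [0,0,0]
    - [0,0,0]
    - [0,0,0]

```text
t: 2.5
tcp_pos: [0.5348, 0.0381, 0.2709]
orientation: [-180.0, -0.0, 151.3]
ft_force: [-0.2, 0.6, -0.0]
gripper_width: 0.002
grasp_force: 0.0
```

Call:
send_rows:
  dp:
    - [-36,-15,0]
    - [-25,-6,0]
    - [0,0,0]
  twist:
    - [0,0,0]
    - [0,0,0]
    - [0,0,0]

```text
t: 2.75
tcp_pos: [0.5794, -0.0117, 0.2696]
orientation: [-179.9, -0.0, 151.1]
ft_force: [-0.5, 0.0, -0.4]
gripper_width: 0.003
grasp_force: 0.0
```

```bash
python3 - <<'E'
from h import *
where()
im=eyes.read_camera("side");cv2.imwrite("pics/s2.png",cv2.resize(im[60:300,180:440,::-1],None,fx=2.3,fy=2.3))
im=eyes.read_camera("wrist");cv2.imwrite("pics/w2.png",im[:,:,::-1])
E
```

```text
t 2.75 stand xy mm [-93.7   1.3] z 269.6 rpy [-1.7995e+02 -5.0000e-02  1.5105e+02] F [-0.5  0.  -0.4] w 0.0
```

View pics/s2.png

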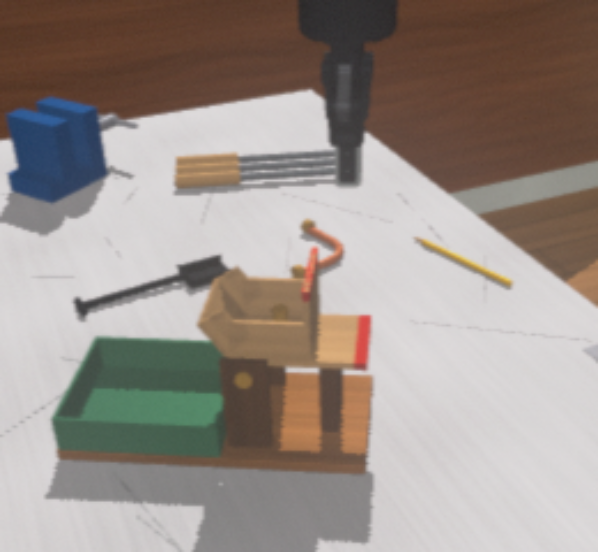

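View pics/w2.png

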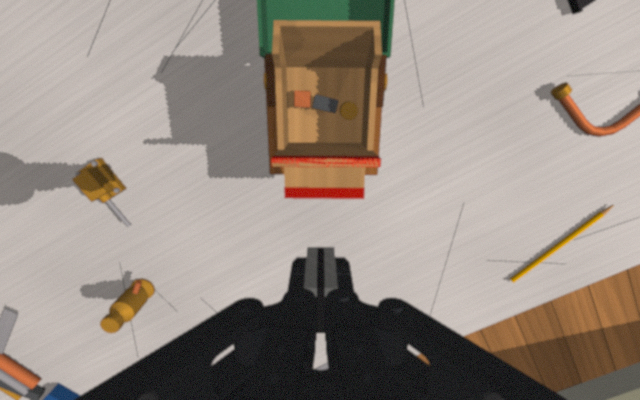

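```bash
python3 - <<'E'
from h import *
s=np.load("s.npy")
print(proj("wrist",st(s,[(-61,40,183),(-61,-40,183),(-112,40,108),(-112,-40,108),(185,69,50)])).round(1))
im=eyes.read_camera("wrist"); hsv=cv2.cvtColor(im[100:230,240:420],cv2.COLOR_RGB2HSV)
m=((hsv[...,0]<6)|(hsv[...,0]>174))&(hsv[...,1]>180); 
n,l,S,_=cv2.connectedComponentsWithStats(m.astype(np.uint8))
print([(a[0]+240,a[1]+100,a[2],a[3],a[4]) for a in S[1:] if a[4]>30])
E
```

```text
[[ 265.7  167.4]
 [ 373.4  167.5]
 [ 280.5  199. ]
 [ 359.   199.2]
 [ 242.4 -138.7]]
[(np.int32(270), np.int32(157), np.int32(108), np.int32(12), np.int32(865)), (np.int32(285), np.int32(189), np.int32(77), np.int32(10), np.int32(682))]
```

Call:
send_rows:
  dp:
    - [8,4,20]
    - [0,0,30]
    - [0,0,30]
    - [0,0,20]
    - [0,0,0]
  twist:
    - [0,0,0]
    - [0,0,0]
    - [0,0,0]
    - [0,0,0]
    - [0,0,0]

```text
t: 3.32
tcp_pos: [0.5698, 0.0009, 0.1676]
orientation: [-179.9, -0.4, 151.3]
ft_force: [-0.7, 0.1, -1.0]
gripper_width: 0.004
grasp_force: 0.0
```

Call:
send_rows:
  dp:
    - [3,0,0]
    - [3,0,0]
    - [3,0,0]
    - [3,0,0]
    - [3,0,0]
  twist:
    - [0,0,0]
    - [0,0,0]
    - [0,0,0]
    - [0,0,0]
    - [0,0,0]

```text
t: 3.73
tcp_pos: [0.5598, 0.0066, 0.1728]
orientation: [179.9, 0.2, 151.2]
ft_force: [2.6, -1.3, 2.5]
gripper_width: 0.007
grasp_force: 1.6
```

```bash
python3 -c "
from h import *
where()"
```

```text
t 3.73 stand xy mm [-67.7  -5.2] z 172.8 rpy [179.94   0.22 151.22] F [ 2.6 -1.3  2.5] w 0.01
```

Call:
send_rows:
  dp:
    - [4,0,-2]
    - [5,0,-3]
    - [5,0,-3]
    - [5,0,-2]
    - [5,0,-2]
  twist:
    - [0,0,0]
    - [0,0,0]
    - [0,0,0]
    - [0,0,0]
    - [0,0,0]

```text
t: 4.15
tcp_pos: [0.5377, 0.0185, 0.1838]
orientation: [180.0, 0.0, 151.2]
ft_force: [1.7, 0.8, 3.1]
gripper_width: -0.002
grasp_force: 1.4
```

Call:
send_rows:
  dp:
    - [5,0,-2]
    - [5,0,-2]
    - [5,0,-1]
    - [5,0,-1]
    - [5,0,-1]
  twist:
    - [0,0,0]
    - [0,0,0]
    - [0,0,0]
    - [0,0,0]
    - [0,0,0]

```text
t: 4.57
tcp_pos: [0.5154, 0.0305, 0.1901]
orientation: [-180.0, -0.1, 151.2]
ft_force: [1.5, 0.2, 0.8]
gripper_width: -0.002
grasp_force: 0.2
```

Call:
send_rows:
  dp:
    - [5,0,0]
    - [5,0,0]
    - [5,0,0]
    - [5,0,0]
    - [5,0,0]
  twist:
    - [0,0,0]
    - [0,0,0]
    - [0,0,0]
    - [0,0,0]
    - [0,0,0]

```text
t: 4.98
tcp_pos: [0.4937, 0.0425, 0.1902]
orientation: [-180.0, -0.0, 151.2]
ft_force: [-0.7, 0.4, 0.3]
gripper_width: -0.004
grasp_force: 0.0
```

```bash
python3 - <<'E'
from h import *
where()
im=eyes.read_camera("side");cv2.imwrite("pics/s3.png",cv2.resize(im[60:300,180:440,::-1],None,fx=2.3,fy=2.3))
E
```

```text
t 4.98 stand xy mm [ 7.5 -4.8] z 190.2 rpy [-1.7999e+02 -2.0000e-02  1.5122e+02] F [-0.7  0.4  0.3] w -0.0
```

View pics/s3.png

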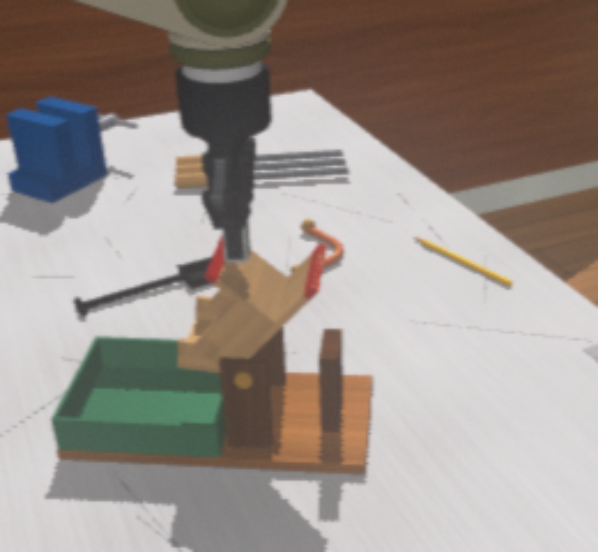

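Call:
send_rows:
  dp:
    - [6,0,0]
    - [7,0,0]
    - [7,0,0]
    - [7,0,0]
    - [7,0,0]
  twist:
    - [0,0,0]
    - [0,0,0]
    - [0,0,0]
    - [0,0,0]
    - [0,0,0]

```text
t: 5.45
tcp_pos: [0.4637, 0.059, 0.1903]
orientation: [-180.0, -0.0, 151.2]
ft_force: [-0.9, -0.5, 0.8]
gripper_width: 0.001
grasp_force: 0.0
```

Call:
send_rows:
  dp:
    - [7,0,0]
    - [7,0,0]
    - [7,0,0]
    - [7,0,0]
    - [0,0,0]
  twist:
    - [0,0,0]
    - [0,0,0]
    - [0,0,0]
    - [0,0,0]
    - [0,0,0]

```text
t: 5.87
tcp_pos: [0.4389, 0.0727, 0.1903]
orientation: [-180.0, -0.0, 151.3]
ft_force: [-0.2, -0.6, 0.3]
gripper_width: -0.001
grasp_force: 0.0
```

Call:
send_rows:
  dp:
    - [0,0,0]
    - [0,0,0]
    - [0,0,0]
    - [0,0,0]
    - [0,0,0]
  twist:
    - [0,0,0]
    - [0,0,0]
    - [0,0,0]
    - [0,0,0]
    - [0,0,0]

```text
t: 6.28
tcp_pos: [0.4401, 0.072, 0.1902]
orientation: [-180.0, -0.0, 151.2]
ft_force: [0.3, 0.0, 0.2]
gripper_width: 0.001
grasp_force: 0.0
```

Call:
send_rows:
  dp:
    - [0,0,0]
    - [0,0,0]
    - [0,0,0]
    - [0,0,0]
    - [0,0,0]
  twist:
    - [0,0,0]
    - [0,0,0]
    - [0,0,0]
    - [0,0,0]
    - [0,0,0]

```text
t: 6.7
tcp_pos: [0.4399, 0.0721, 0.1903]
orientation: [-180.0, -0.0, 151.2]
ft_force: [1.1, -0.8, -0.6]
gripper_width: 0.001
grasp_force: 0.0
```

```bash
python3 - <<'E'
from h import *
where()
a=eyes.read_camera("side")[140:270,190:400,::-1];b=eyes.read_camera("top")[170:330,230:370,::-1]
a=cv2.resize(a,None,fx=2.2,fy=2.2);b=cv2.resize(b,None,fx=2.2,fy=2.2);h=max(a.shape[0],b.shape[0])
p=lambda x:np.pad(x,((0,h-x.shape[0]),(0,0),(0,0)))
cv2.imwrite("pics/s4.png",np.hstack([p(a),p(b)]))
for c in("side","top"):
  for n in("brass_offcut","steel_offcut","copper_offcut"): print(c,n,[(b["bbox"],round(b["p"],2)) for b in boxes_of(n,c)[:2]])
E
```

```text
t 6.7 stand xy mm [68.8 -4.7] z 190.3 rpy [-180.     -0.    151.22] F [ 1.1 -0.8 -0.6] w 0.0
side brass_offcut []
side steel_offcut [([274.4, 212.4, 137.3, 107.8], 0.73), ([258.1, 235.2, 9.3, 5.8], 0.58)]
side copper_offcut [([252.7, 240.7, 12.0, 3.4], 0.4)]
top brass_offcut []
top steel_offcut []
top copper_offcut []
```

View pics/s4.png

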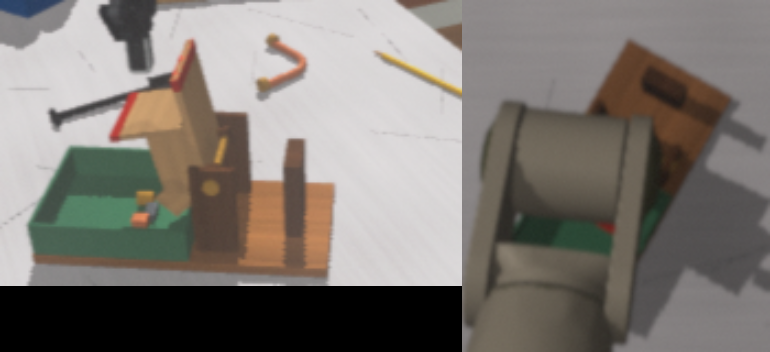

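Call:
send_rows:
  dp:
    - [-6,0,0]
    - [-6,0,0]
    - [-4,0,0]
    - [-3,0,0]
    - [-3,0,0]
  twist:
    - [0,0,0]
    - [0,0,0]
    - [0,0,0]
    - [0,0,0]
    - [0,0,0]

```text
t: 7.52
tcp_pos: [0.4596, 0.0613, 0.1902]
orientation: [-180.0, -0.0, 151.2]
ft_force: [0.5, 0.0, -0.2]
gripper_width: -0.004
grasp_force: 0.0
```

Call:
send_rows:
  dp:
    - [-3,0,0]
    - [-3,0,0]
    - [-3,0,0]
    - [-3,0,0]
    - [-3,0,0]
  twist:
    - [0,0,0]
    - [0,0,0]
    - [0,0,0]
    - [0,0,0]
    - [0,0,0]

```text
t: 7.93
tcp_pos: [0.4726, 0.0542, 0.1903]
orientation: [180.0, -0.0, 151.2]
ft_force: [-0.1, 0.3, 0.3]
gripper_width: -0.004
grasp_force: 0.5
```

Call:
send_rows:
  dp:
    - [-5,0,0]
    - [-5,0,0]
    - [-5,0,0]
    - [-5,0,0]
    - [-5,0,0]
  twist:
    - [0,0,0]
    - [0,0,0]
    - [0,0,0]
    - [0,0,0]
    - [0,0,0]

```text
t: 8.35
tcp_pos: [0.4948, 0.042, 0.1903]
orientation: [-180.0, 0.0, 151.2]
ft_force: [-1.5, 0.3, -0.6]
gripper_width: 0.004
grasp_force: 0.4
```

Call:
send_rows:
  dp:
    - [-5,0,0]
    - [-5,0,0]
    - [-5,0,0]
    - [-5,0,0]
    - [-5,0,0]
  twist:
    - [0,0,0]
    - [0,0,0]
    - [0,0,0]
    - [0,0,0]
    - [0,0,0]

```text
t: 8.77
tcp_pos: [0.5166, 0.03, 0.1903]
orientation: [-180.0, -0.0, 151.2]
ft_force: [-0.3, 0.1, -0.2]
gripper_width: -0.0
grasp_force: 0.2
```

```bash
python3 - <<'E'
from h import *
where()
a=eyes.read_camera("side")[110:270,190:400,::-1]
cv2.imwrite("pics/s5.png",cv2.resize(a,None,fx=2.5,fy=2.5))
E
```

```text
t 8.77 stand xy mm [-18.7  -4.9] z 190.3 rpy [-180.     -0.    151.22] F [-0.3  0.1 -0.2] w -0.0
```

View pics/s5.png

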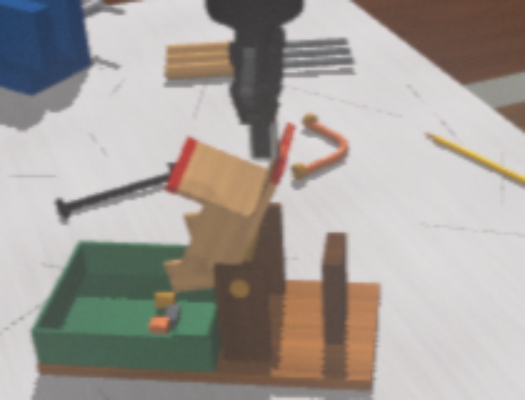

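Call:
send_rows:
  dp:
    - [-5,0,0]
    - [-5,0,2]
    - [-5,0,2]
    - [-5,0,3]
    - [-5,0,3]
  twist:
    - [0,0,0]
    - [0,0,0]
    - [0,0,0]
    - [0,0,0]
    - [0,0,0]

```text
t: 9.23
tcp_pos: [0.5386, 0.0179, 0.18]
orientation: [180.0, 0.0, 151.2]
ft_force: [0.0, -0.5, 0.1]
gripper_width: -0.001
grasp_force: 0.1
```

Call:
send_rows:
  dp:
    - [-5,0,3]
    - [-5,0,3]
    - [-4,0,3]
    - [-4,0,3]
    - [0,0,-30]
  twist:
    - [0,0,0]
    - [0,0,0]
    - [0,0,0]
    - [0,0,0]
    - [0,0,0]

```text
t: 9.65
tcp_pos: [0.5521, 0.0095, 0.193]
orientation: [-179.8, -0.6, 151.2]
ft_force: [-0.0, 0.7, -1.1]
gripper_width: -0.001
grasp_force: 0.0
```

Call:
send_rows:
  dp:
    - [0,0,-40]
    - [0,0,-35]
    - [0,0,0]
    - [0,0,0]
    - [0,0,0]
  twist:
    - [0,0,0]
    - [0,0,0]
    - [0,0,0]
    - [0,0,0]
    - [0,0,0]

```text
t: 10.07
tcp_pos: [0.5536, 0.0096, 0.2722]
orientation: [-180.0, -0.1, 151.2]
ft_force: [-0.2, -0.4, 0.0]
gripper_width: -0.005
grasp_force: 0.0
```

Call:
send_rows:
  dp:
    - [0,0,0]
    - [0,0,0]
    - [0,0,0]
    - [0,0,0]
    - [0,0,0]
  twist:
    - [0,0,0]
    - [0,0,0]
    - [0,0,0]
    - [0,0,0]
    - [0,0,0]

```text
t: 10.48
tcp_pos: [0.5538, 0.0095, 0.273]
orientation: [-180.0, -0.0, 151.2]
ft_force: [-0.5, 0.7, 0.2]
gripper_width: 0.002
grasp_force: 0.0
```

Call:
send_rows:
  dp:
    - [0,0,0]
    - [0,0,0]
    - [0,0,0]
    - [0,0,0]
    - [0,0,0]
  twist:
    - [0,0,0]
    - [0,0,0]
    - [0,0,0]
    - [0,0,0]
    - [0,0,0]

```text
t: 10.9
tcp_pos: [0.5539, 0.0095, 0.2733]
orientation: [180.0, 0.0, 151.2]
ft_force: [-0.4, -0.0, -0.3]
gripper_width: -0.0
grasp_force: 0.0
```

```bash
python3 - <<'E'
from h import *
where()
a=eyes.read_camera("side")[110:270,190:400,::-1]
cv2.imwrite("pics/s6.png",cv2.resize(a,None,fx=2.5,fy=2.5))
E
```

```text
t 10.9 stand xy mm [-61.1  -4.9] z 273.3 rpy [180.     0.   151.22] F [-0.4 -0.  -0.3] w -0.0
```

View pics/s6.png

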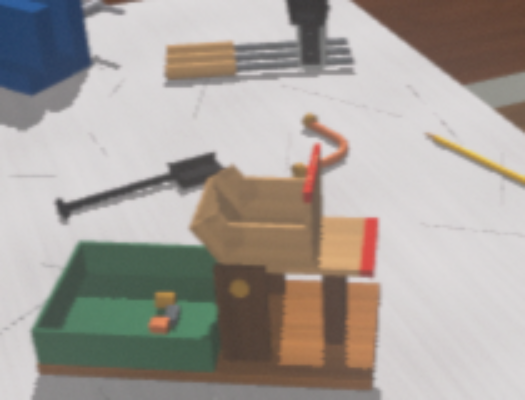

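The picture shows the bin upright with its heel on the post (red end at about 370,245). The three offcuts lie in the tray near (165,310), and the gripper is clear above.

```bash
python3 -c "
from workcell import env
print(env.close_job())"
```

```text
the job is handed in; nothing more can be done
None
```

I tipped the bin onto its stop, all three offcuts dropped into the tray, and I pushed the bin back upright; the last picture showed this with the gripper clear, and I handed the job in after about 11 s of robot time (no verdict was returned).

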